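# Set the length stop on a sawing jig

### The arm

A 7-joint arm with a two-finger parallel gripper is mounted at the origin on the work surface. World frame = base frame: x ahead of the robot, y to its left, z up, the work surface at z = 0. Lengths are in m, angles in rad, forces in N, time in s.
With the tool pointing down it reaches from about 0.4 to 0.9 m from the base axis. Payload 5.5 kg.
Tool frame: the origin (TCP) lies at the very end of the fingers, on their centre line; the grasp point (between the pads) lies 19 mm behind it; z points along the fingers, y is the direction in which the jaws open and shut (so a half turn about z gives the same grasp; the last joint's range is limited). The gripper opens to 92 mm and grips with 3 to 60 N. Pads are 19 mm wide; open, the fingers measure 130 mm over their backs; the gripper's body (75 mm by 190 mm) begins 47 mm behind the grasp point.
Start: joints at [1.611, 0.501, -0.427, 1.55, 0.221, 1.138, -0.21], TCP at [0.144, -0.634, 0.204] pointing down, gripper open.
Joint ranges: [-2.88, 2.88], [-0.31, 2.03], [-1.54, 1.56], [0.2, 2.42], [-1.41, 4.55], [0.19, 2.02], [-2.57, 2.57]. Speed limits (rad/s): [2.57, 2.57, 3.14, 3.14, 3.14, 3.14, 3.14].

### API

Orientations are given as a unit quaternion [x, y, z, w].
In Python, from plant import manip gives the robot as it stands. Calls block until the motion is done:
- manip.movep(position, orientation): joint-space move of the TCP to a pose.
- manip.line_to(position, max_speed=0.15, attitude=None): straight line of the TCP; attitude=None keeps the orientation; max_speed is the mean speed in m/s.
- manip.move_j(angles): joint-space move.
- manip.gripper_open() and manip.close_gripper(grip_force=None): open the fingers fully, or close them until they stop; grip_force is the grip in N (None keeps the last).
- manip.pause(seconds).
- manip.inverse_kinematics(position, orientation): joint angles nearest the present ones, or None.
- manip.get_state(): the state.
- manip.camera(name): name is "scene" or "top" or "wrist"; returns the picture (384x512x3 uint8, red, green, blue); there is no depth.
- manip.get_calibration(name): a dict with "fovy" (degrees; the focal length in pixels is half the picture's height over the tangent of half this angle, whatever the lens; pixels are square), "cx", "cy" (the principal point, pixels), "dist_coeffs" ([k1, k2, p1, p2, k3] as OpenCV has them; the pictures are not rectified), "rvec" (rotation vector, rad) and "tvec" (3), from world to camera coordinates, as OpenCV has them. Camera axes: x right, y down, z forward; pixel columns grow to the right and rows downward; lengths in m; the calibration is good to about 2 mm. A picture is of the moment at which its call begins: read the wrist's pose just before it. get_calibration takes no time and is no camera call; for the wrist camera it gives the pose at the moment of the call.
A pose or a line that the arm cannot do raises manip.MotionError and nothing moves.
- manip.close_job(): hands the job in, once; it reports no verdict.
Trained networks look in the newest picture that a camera, given by its name, has taken for a name from the list of things; names that differ only in an ending like _2 or _b are one class to them, and where a whole thing is asked for, a point or a joint stands for the part that bears it (a point fixed in the world has none). Each returns a list of dicts, best first, with "conf" (0 to 1); they miss things now and then, are a little off and sometimes report something else, mostly with a low value. They report only what shows in the picture. A call takes as long as a camera call.
- manip.search_frame(name, camera): "box" ([left, top, width, height] as shares, 0 to 1, of the picture: columns of its width, rows of its height, round what is visible of it).
- manip.outline_of(name, camera): "region" (384x512 bool, what is visible of it) and "box" ([left, top, width, height] as shares, 0 to 1, of the picture: columns of its width, rows of its height, round what is visible of it).
- manip.tip_of(name, camera): "position" ([column, row] as shares, 0 to 1, of the picture: columns of its width, rows of its height: a listed point, or the origin of a listed thing).
The state is a dict: "clock": time; "qpos": joint angles; "qd": joint speeds; "joint_efforts": joint torques, N m; "tool_pos": TCP position; "tool_rot": TCP orientation; "force": force on the tool from outside, world axes, zero at the start; "moment": the same for the moment, N m; "finger_gap": opening from 0.0 (shut) to 1.0 (fully open).
Only numpy, scipy, OpenCV 4.12 (cv2) and the standard library are available. Lean on these libraries where they do the work, as an engineer would, in place of code of your own. Each camera call takes 0.05 s, during which the arm holds its last target. There are 200 camera calls.

### The job

Set the length stop on the plywood sawing jig: slide the slotted steel plate that is bolted to the jig along its slots until the flat outer face of its wooden block (the side away from the plate) stands at the long line drawn across the board (not at the short line). Then tighten it by swinging the black clamp lever clockwise, seen from above, all the way round to its end stop, leaving the block at the line.

Things in the scene. Friction and masses are not known exactly. Their poses are not given: they have to be found in the camera images.
- stop_block (a point): Centre of the hardwood block, 90 x 22 x 50 mm (its x, y, z; x and y are the jig's), on the +y end of a 6 mm steel plate, 100 mm wide, reaching 165 mm to -y, slotted along y over two bolts. Plate and block only slide along y (110 mm, 3 N friction; stay put). Outer face: 11 mm to +y. Block top at z = 74 mm, centre 49, plywood top 18. A 48 mm high fence is 138 mm to +x. A loose spare is off the jig.
- long_line: Middle of the long dark line on the plywood: 240 mm along its x, 4 mm wide along y; axes parallel to the block's. It lies to +y of the block's start, centred on its path. The block is right when its outer (+y) face is at this line: centre 11 mm to -y of it. A line only 110 mm long, 30 mm or more to either side, is the wrong one.
- clamp_lever (a joint): Angle of the clamp lever about its vertical bolt, rad: starts loose at 0 to 0.25, grows clockwise seen from above, tight at its end stop, 1.5. At 0 the lever points along the jig's -y, at the end stop nearly along -x (towards the robot). Friction 0.12 N m, about 2 N near its end; stays where it is left.
- lever_end (a point): In the black clamp lever, 10 mm short of its rounded tip, 75 mm from the upright axis of its bolt; x points outward along the lever, z up. The arm is a level 14 mm round bar over its outer 55 mm, axis at z = 58 mm, 34 mm above the steel plate; nearer the bolt it slopes down to a 24 mm hub. A plain hex bolt (top z = 32 mm) stands 60 mm to the jig's +x of the lever's bolt.

How it is judged:
By the outcome, as a careful person would: the job done as asked, in the order asked, and still so for the second after the job is handed in, with the robot touching nothing.
It also fails if it takes over 48 s, if anything falls off the work surface, if the arm or the gripper's body presses on something with over 40 N, if the wrist force passes 120 N, or if a joint passes its speed limit or range.

## Working session

There is one attempt and no reset: what is moved stays moved. The work goes in short steps, each a Python script; the robot and the scene stay as the last script left them, time stands still between calls to the robot, and variables do not carry over. Pictures are saved under pics/ and viewed, about 8 in all and at most 12, crops included, and the job is handed in when it is done.

```bash
mkdir -p pics; cat > h.py <<'E'
import numpy as np,cv2
from plant import manip as m
def cal(n):
    c=m.get_calibration(n); f=192/np.tan(np.radians(c["fovy"])/2)
    K=np.array([[f,0,c["cx"]],[0,f,c["cy"]],[0,0,1]]); return K,np.array(c["dist_coeffs"],float),np.array(c["rvec"],float),np.array(c["tvec"],float)
def ray(px,z,c):
    K,d,r,t=c; u=cv2.undistortPoints(np.array(px,float).reshape(-1,1,2),K,d).reshape(-1,2)
    R=cv2.Rodrigues(r)[0]; o=-R.T@t.ravel(); v=np.c_[u,np.ones(len(u))]@R
    return o+v*((z-o[2])/v[:,2])[:,None]
def proj(P,c):
    K,d,r,t=c; return cv2.projectPoints(np.array(P,float).reshape(-1,1,3),r,t,K,d)[0].reshape(-1,2)
def save(n,im): cv2.imwrite("pics/"+n+".png",im[:,:,::-1])
S=np.array([512,384])
Z=dict(stop_block=.049,long_line=.018,lever_end=.058)
def find(cam):
    c=cal(cam); im=m.camera(cam)
    for n,z in Z.items():
        for r in m.tip_of(n,cam)[:3]:
            p=np.array(r["position"])*S; print(cam,n,round(r["conf"],2),p.round(1),ray(p,z,c)[0].round(4))
    return im,c
E
python3 - <<'E'
from h import *
for c in("top","scene"):
    im,k=find(c); save(c+"0",im); np.save(c+"0.npy",im)
    R=cv2.Rodrigues(k[2])[0]; print(c,-R.T@k[3].ravel())
print(m.get_state())
E
```

```text
top stop_block 0.6 [249.8 166.8] [0.6134 0.0162 0.049 ]
top long_line 0.9 [191.9 154.9] [0.6397 0.1066 0.018 ]
top lever_end 0.89 [323.4 222.8] [ 0.5294 -0.0894  0.058 ]
top [0.45083197 0.0119803  0.69824483]
scene stop_block 0.94 [237.8 218.5] [0.6127 0.0159 0.049 ]
scene long_line 0.95 [260.  271.3] [0.6346 0.1026 0.018 ]
scene lever_end 0.71 [244.1 161.5] [ 0.5261 -0.0832  0.058 ]
scene [0.8912977  0.42143252 0.59378714]
{'clock': 0.4, 'qpos': array([ 1.61117718,  0.50103341, -0.42698862,  1.55056712,  0.22081297,
        1.13830498, -0.21029326]), 'qd': array([-0.00079122, -0.00306327, -0.00052963, -0.00210034,  0.00044789,
       -0.00082587, -0.00059904]), 'joint_efforts': array([ 5.66447532e-03, -5.65779769e+01, -5.80060914e+00, -2.79051107e+01,
       -6.68556872e-02,  2.41803413e-02,  1.12096366e-04]), 'tool_pos': array([ 0.14364416, -0.6338094 ,  0.20417426]), 'tool_rot': array([ 9.93796775e-01,  1.11211285e-01,  1.19220296e-06, -1.40563301e-04]), 'force': array([ 0.01108574, -0.63695565,  0.20694584]), 'moment': array([-0.01064484, -0.05247965,  0.01998694]), 'finger_gap': 1.0017574474293127}
```

View pics/top0.png

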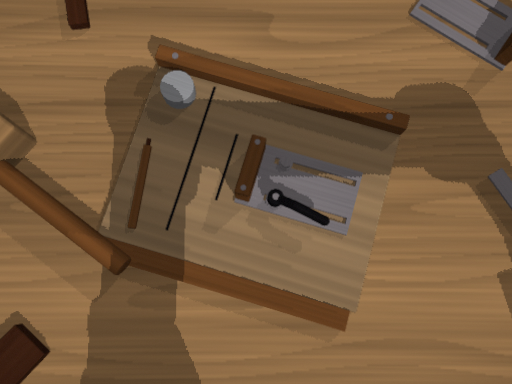

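View pics/scene0.png

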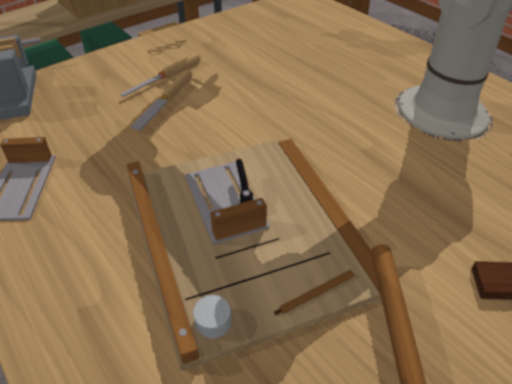

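The top view shows the jig with the long line running from (214,88) to (168,229), and the short line by the block at (227,167). The block is at (250,167), the lever hub at (276,198) with its tip at (325,222), and a cup stands at (178,88). The spare is off the jig at the top right. The detections agree with both pictures.

```bash
python3 - <<'E'
from h import *
C={n:cal(n) for n in("top","scene")}
def refine(im,a,b):
    g=cv2.cvtColor(im,cv2.COLOR_RGB2GRAY).astype(np.float32); a=np.array(a,float);b=np.array(b,float)
    d=(b-a)/np.linalg.norm(b-a); n=np.array([-d[1],d[0]]); s=np.arange(-7,7.1,.25); out=[]
    for t in np.linspace(.08,.92,40):
        q=(a+t*(b-a)+s[:,None]*n).astype(np.float32)
        v=cv2.remap(g,q[:,0],q[:,1],cv2.INTER_LINEAR).ravel(); w=np.clip(np.median(v)-10-v,0,None)
        if w.sum()>20: out.append(q[0]+n*(w@(s-s[0])/w.sum()))
    return np.array(out)
for n,a,b in(("top",(214,88),(168,229)),("scene",(187,298),(329,254))):
    im=np.load(n+"0.npy"); p=refine(im,a,b); W=ray(p,.018,C[n]); E=ray([a,b],.018,C[n])
    vx,vy,x,y=cv2.fitLine(W[:,:2].astype(np.float32),cv2.DIST_HUBER,0,.001,.001).ravel()
    if vx<0: vx,vy=-vx,-vy
    u=np.array([vx,vy]); v=np.array([-vy,vx]); mid=np.array([x,y])
    print(n,len(p),"yaw",np.arctan2(vy,vx),"ends",E[:,:2].round(4),"len",np.linalg.norm(E[0]-E[1]),"v.line",v@mid, "ux ends",E[:,:2]@u)
    print(' resid',np.std((W[:,:2]-mid)@v))
c=C["top"]
print("hub",ray([276,198],.05,c),"cup z.07",ray([178,82],.07,c),"cup base scene",ray([212,328],.02,C["scene"]),ray([212,305],.07,C["scene"]))
print("blk corners top z.074",ray([[256,136],[236,195],[266,139],[248,199]],.074,c))
E
```

```text
top 40 yaw -0.28691623 ends [[0.7505 0.0744]
 [0.5241 0.139 ]] len 0.2354375600111153 v.line 0.28394374 ux ends [0.6987851  0.46335721]
 resid 5.4877038948046905e-05
scene 40 yaw -0.28603694 ends [[0.7499 0.0749]
 [0.5264 0.144 ]] len 0.23392809748299384 v.line 0.28412163 ux ends [0.69827487 0.46437001]
 resid 0.00010314823279636947
hub [[ 0.56648334 -0.02232448  0.05      ]] cup z.07 [[0.73634066 0.1227828  0.07      ]] cup base scene [[0.74832659 0.13892255 0.02      ]] [[0.7418385  0.13547137 0.07      ]]
blk corners top z.074 [[ 0.65298599  0.00737055  0.074     ]
 [ 0.56624079  0.03526539  0.074     ]
 [ 0.64857158 -0.00706532  0.074     ]
 [ 0.56059792  0.01834209  0.074     ]]
```

```bash
cat >> h.py <<'E'
YAW=-.2865; U=np.array([np.cos(YAW),np.sin(YAW)]); V=np.array([-U[1],U[0]])
Q=[np.cos(YAW/2),np.sin(YAW/2),0,0]
def P(u,v,z): return [*(u*U+v*V),z]
def uv(p): return (np.array([p[:2]@U,p[:2]@V])).round(4)
E
python3 - <<'E'
from h import *
print(m.inverse_kinematics(P(.594,.189,.25),Q),m.inverse_kinematics(P(.594,.273,.04),Q))
p=m.get_state()["tool_pos"]; m.line_to([p[0],p[1],.28],.2)
m.movep(P(.590,.20,.26),Q)
im,c=find("wrist"); save("w1",im)
for n in("stop_block","long_line","lever_end"):
    for r in m.tip_of(n,"wrist")[:1]: print(n,uv(ray(np.array(r["position"])*S,Z[n],c)[0]))
s=m.get_state();print(s["clock"],s["tool_pos"],s["qpos"].round(2),s["force"])
E
```

```text
[ 0.7177895   0.67124463 -1.20276499  1.55516248  0.63570462  1.3576871
 -2.40754058] [ 0.28694591  0.7701982  -0.68602965  1.64572119  0.57849675  0.93853072
 -2.46993236]
wrist stop_block 0.61 [267.2 163.4] [0.6149 0.0145 0.049 ]
wrist long_line 0.97 [201.8 163.8] [0.6337 0.1042 0.018 ]
wrist lever_end 0.92 [360.4 198.9] [ 0.5355 -0.0916  0.058 ]
stop_block [0.5857 0.1877]
long_line [0.5784 0.279 ]
lever_end [0.5395 0.0635]
4.1417 [0.62250503 0.02488729 0.26002751] [ 0.7   0.67 -1.22  1.54  0.63  1.38 -2.42] [-0.6985624  -0.78001573  0.3536846 ]
```

View pics/w1.png

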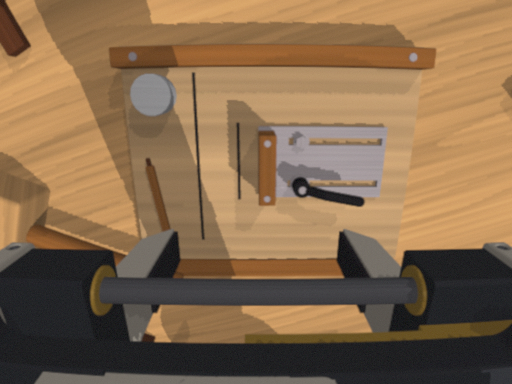

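The wrist view shows the block at (267,168) and the long line from (193,73) to (203,238). The network's line point at x=202 is about 3 px right of the drawn line, so I'll refine it on the ridge and then grasp.

```bash
python3 - <<'E'
from h import *
g=cv2.cvtColor(cv2.imread("pics/w1.png"),cv2.COLOR_BGR2GRAY).astype(float)
c=cal("wrist"); pts=[]
for r in range(80,235,5):
    x0=193+10*(r-73)/165; xs=np.arange(int(x0)-6,int(x0)+8); v=g[r,xs]; w=np.clip(np.median(v)-10-v,0,None)
    if w.sum()>20: pts.append([w@xs/w.sum(),r])
W=ray(pts,.018,c)[:,:2]; print("line v",(W@V)[::6].round(4),np.median(W@V))
m.line_to(P(.594,.188,.13),.2); m.line_to(P(.594,.188,.041),.1)
print(m.get_state()["force"])
m.close_gripper(25); s=m.get_state()
print(s["clock"],s["finger_gap"]*92,uv(s["tool_pos"]),s["force"].round(1))
im=m.camera("top"); save("t2",im[80:300,80:400].repeat(2,0).repeat(2,1))
E
```

```text
line v [0.2855 0.2856 0.2855 0.2859 0.2854 0.2853] 0.28543437814760875
[ 0.40663113 -0.25784132  0.01519726]
7.075 21.81085347451227 [0.594 0.188] [-0.4  0.  -0.6]
```

View pics/t2.png

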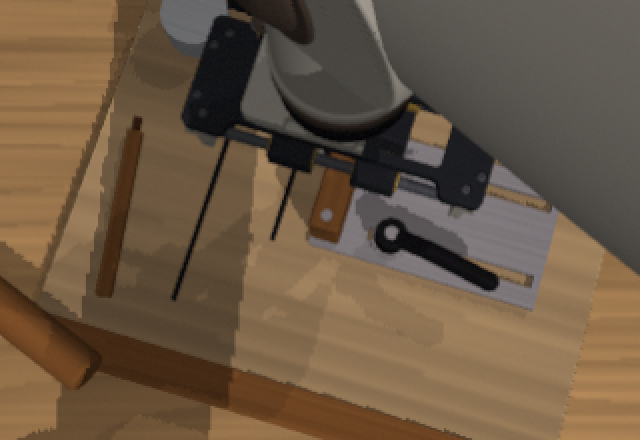

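Finger gap is 21.8 mm, so the 22 mm block is held. The three line estimates are 0.2839, 0.2841 and 0.2854; I'll use 0.2845 and put the block centre at 0.2735.

```bash
python3 - <<'E'
from h import *
m.line_to(P(.594,.2735,.041),.06); m.pause(.3); s=m.get_state()
print(s["clock"],s["finger_gap"]*92,uv(s["tool_pos"]),s["force"].round(1))
m.gripper_open(); m.line_to(P(.594,.2735,.14),.15)
m.line_to(P(.575,.22,.24),.25)
c=cal("wrist"); im=m.camera("wrist"); save("w3",im[40:280,120:420].repeat(2,0).repeat(2,1)); np.save("w3.npy",im)
for n in Z:
    for r in m.tip_of(n,"wrist")[:1]: print(n,r["conf"],uv(ray(np.array(r["position"])*S,Z[n],c)[0]))
print(m.get_state()["clock"], c[2],c[3])
E
```

```text
9.0 21.98508293198156 [0.594  0.2739] [ 2.1 -0.3 -1.9]
stop_block 0.95 [0.5803 0.2737]
lever_end 0.72 [0.5398 0.0676]
11.8083 [-1.75291559  2.34662969  0.37411736] [0.22095103 0.49572711 0.60275471]
```

View pics/w3.png

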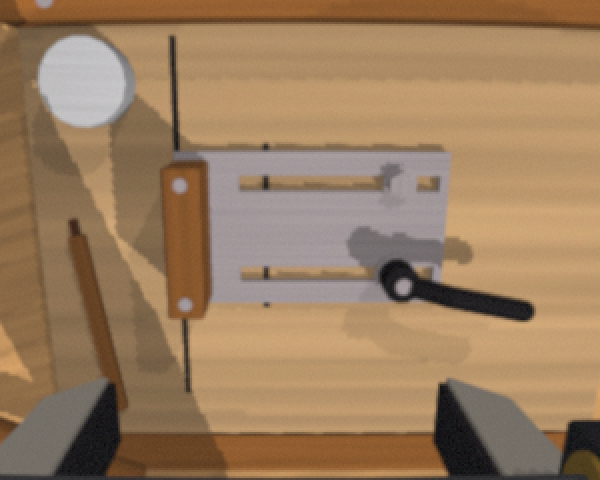

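The block is now over the long line: its outer top edge runs (163,168)-(169,317) in the crop. The line shows above at (173,40)-(178,150) and below at (185,320)-(188,390). I'll compare the two in this one picture with the height correction.

```bash
python3 - <<'E'
from h import *
im=np.load("w3.npy"); g=cv2.cvtColor(im,cv2.COLOR_RGB2GRAY).astype(float); c=cal("wrist")
rows=[*range(62,110,4),*range(204,234,4)]; pts=[]
for r in rows:
    x0=206.5+7.5*(r-60)/175; xs=np.arange(int(x0)-5,int(x0)+7); v=g[r,xs]; w=np.clip(np.median(v)-10-v,0,None)
    if w.sum()>20: pts.append([w@xs/w.sum(),r])
W=ray(pts,.018,c)[:,:2]; print("line v",(W@V).round(4),np.mean(W@V), (W@U)[[0,-1]])
e=[]; 
for r in range(128,195,4):
    xs=np.arange(194,212); k=im[r].astype(float)@[1,0,-0.0]; k=g[r]; d=np.diff(k[194:212]); i=np.argmin(d); w=np.clip(-d[max(0,i-1):i+2],0,None); e.append([194+max(0,i-1)+.5+w@np.arange(len(w))/w.sum(),r])
E=ray(e,.074,c)[:,:2]; print(np.array(e)[:,0].round(1),"face v",(E@V).round(4),np.median(E@V))
print("hub",[uv(ray([320,181],z,c)[0]) for z in(.045,.055)],"tip center",uv(ray([120+525/2,40+310/2],.058,c)[0]))
E
```

```text
line v [0.2852 0.2853 0.2853 0.2854 0.2852 0.2852 0.2853 0.2854 0.2854 0.2852
 0.2854 0.2854 0.2851 0.2853 0.2851 0.2852 0.2853 0.2854 0.2853 0.2855] 0.2852981437792112 [0.69384499 0.46571495]
[199.3 199.6 199.8 200.1 200.1 200.4 200.5 201.2 201.1 201.2 201.  196.3
 201.5 202.5 202.7 203.2 203.3] face v [0.2866 0.2865 0.2864 0.2864 0.2866 0.2865 0.2866 0.2861 0.2864 0.2867
 0.2871 0.2928 0.2871 0.2861 0.2861 0.2859 0.286 ] 0.28647648475346943
hub [array([0.5501, 0.1425]), array([0.553 , 0.1447])] tip center [0.5358 0.0648]
```

In this picture the face is at v=0.2865 and the line at 0.2853. By the TCP the face is at 0.2849. That agrees within about 1 mm, so the block stays. Next is the lever: push with closed fingers along an arc, turning the tool with the lever.

```bash
cat >> h.py <<'E'
HUB=np.array([.551,.141])
def lev(th,r=.058,d=.017,z=.044,flip=0):
    D=-V*np.cos(th)-U*np.sin(th); T=V*np.sin(th)-U*np.cos(th)
    p=HUB[0]*U+HUB[1]*V+r*D-d*T; a=(YAW-th+np.pi*flip)/2
    return [p[0],p[1],z],[np.cos(a),np.sin(a),0,0]
E
python3 - <<'E'
from h import *
for f in(0,1,-1):
    for th in(.1,.8,1.5):
        q=m.inverse_kinematics(*lev(th,flip=f)); print(f,th,None if q is None else np.round(q,2))
E
```

```text
0 0.1 [ 0.72  0.7  -0.83  1.87  0.66  0.88 -2.4 ]
0 0.8 [-0.12  0.49  0.24  1.99 -0.17  0.68 -2.44]
0 1.5 [-0.84  0.78  1.13  2.06 -0.92  0.93 -2.55]
1 0.1 [ 1.    1.12 -1.4   1.86  1.17  1.29  0.42]
1 0.8 [ 0.99  0.97 -1.31  1.96  1.06  1.15 -0.29]
1 1.5 [ 0.89  0.83 -1.19  2.01  0.94  1.01 -1.  ]
-1 0.1 [ 1.    1.12 -1.4   1.86  1.17  1.29  0.42]
-1 0.8 [ 0.99  0.97 -1.31  1.96  1.06  1.15 -0.29]
-1 1.5 [ 0.89  0.83 -1.19  2.01  0.94  1.01 -1.  ]
```

```bash
python3 - <<'E'
from h import *
m.close_gripper(10)
m.movep(*lev(.17,d=.034,z=.15,flip=1))
p,a=lev(.17,d=.034,flip=1); m.line_to(p,.12)
f0=m.get_state()["force"]; print("f0",f0.round(1))
for th in list(np.arange(.2,1.31,.15)):
    p,a=lev(th,flip=1); m.line_to(p,.06,a); s=m.get_state(); f=s["force"]-f0
    print(round(th,2),s["clock"],f.round(1),s["moment"].round(2))
    if np.linalg.norm(f[:2])>15: print("stop"); break
im=m.camera("scene"); save("s4",im)
E
```

```text
f0 [-0.  -0.4 -0.5]
0.2 17.125 [0.1 1.  0.8] [-0.   -0.18  0.02]
0.35 17.425 [ 0.  -0.1  0.4] [ 0.03 -0.2  -0.02]
0.5 17.725 [0.5 0.1 0.9] [-0.02 -0.14 -0.01]
0.65 18.025 [-1.   0.2 -0.1] [-0.04 -0.17  0.01]
0.8 18.325 [-0.1  0.9  1.4] [-0.01 -0.16  0.02]
0.95 18.625 [-1.   0.1  0.9] [-0.06 -0.15 -0.05]
1.1 18.925 [ 0.3  0.2 -0.5] [ 0.   -0.17  0.02]
1.25 19.225 [1.1 0.2 0.5] [-0.07 -0.12 -0.02]
```

View pics/s4.png

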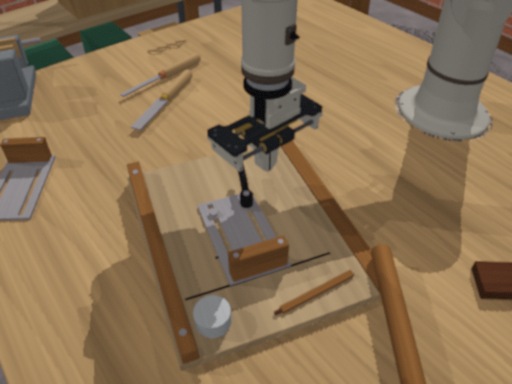

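The lever, at (243,180), looks unmoved, and the fingers at (265,163) are to its right. I'll check the pose and look closer.

```bash
python3 - <<'E'
from h import *
s=m.get_state(); print(s["tool_pos"],uv(s["tool_pos"]),s["finger_gap"],s["tool_rot"].round(3),lev(1.25,flip=1))
print("tcp px scene",proj([s["tool_pos"]],cal("scene")),"hub px",proj([P(*HUB,.05)],cal("scene")))
for th in (.2,1.25,1.5):print(th,proj([lev(th,r=.085,d=0,z=.058)[0]],cal("scene")))
im=m.camera("scene"); cr=im[110:290,160:340]; save("s5",cv2.resize(cr,None,fx=3,fy=3,interpolation=cv2.INTER_CUBIC))
print([(r["conf"],np.array(r["position"])*S) for r in m.tip_of("lever_end","scene")])
E
```

```text
[ 0.51138122 -0.04014596  0.04397322] [0.5019 0.106 ] 0.006684005512592141 [ 0.693  0.721 -0.     0.   ] ([np.float64(0.5110037544184334), np.float64(-0.03943686539418514), 0.044], [np.float64(0.6948778296399841), np.float64(0.7191278063563007), 0, 0])
tcp px scene [[265.03036352 176.52291253]] hub px [[246.23399636 193.85228011]]
0.2 [[238.95583518 158.57046917]]
1.25 [[283.22355164 169.33442566]]
1.5 [[290.14249029 176.10824991]]
[(0.83, array([237.824, 163.008]))]
```

View pics/s5.png

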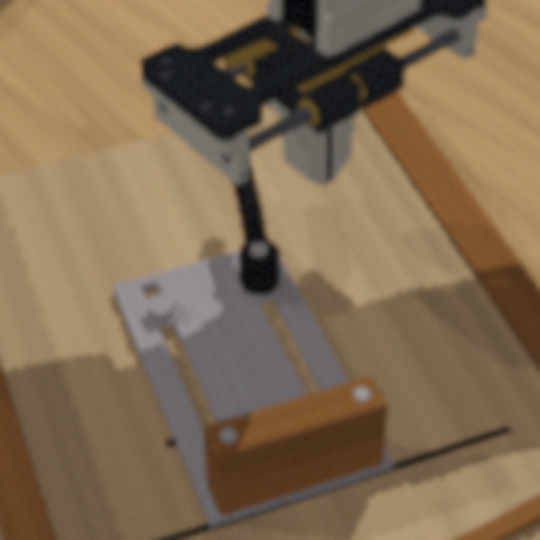

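The arm reached its commanded pose, but the lever still points along -y at about its start angle. I'll lift, go back to the +x side and push again in small steps, with a montage of each step.

```bash
python3 - <<'E'
from h import *
p=m.get_state()["tool_pos"]; m.line_to([p[0],p[1],.13],.25)
p,a=lev(.1,d=.040,z=.13,flip=1); m.line_to(p,.25,a)
T=[]
c=cal("scene")
def shot():
    im=m.camera("scene").copy(); s=m.get_state()
    q=proj([s["tool_pos"]],c)[0]; cr=im[120:250,170:340]; cr=cv2.resize(cr,None,fx=1.5,fy=1.5)
    cv2.circle(cr,tuple(int(v) for v in (q-[170,120])*1.5),2,(255,0,0),-1); T.append(cr)
    print(s["clock"],uv(s["tool_pos"]),s["tool_pos"][2].round(4),s["force"].round(1),[(round(r["conf"],2),(np.array(r["position"])*S).round(0)) for r in m.tip_of("lever_end","scene")[:1]])
shot()
p,a=lev(.1,d=.040,z=.042,flip=1); m.line_to(p,.12); shot()
for th,d in((.1,.03),(.1,.02),(.2,.017),(.3,.017),(.4,.017),(.5,.017),(.6,.017)):
    p,a=lev(th,d=d,z=.042,flip=1); m.line_to(p,.06,a); shot()
save("mont",np.vstack([np.hstack(T[i:i+3]) for i in(0,3,6)]))
E
```

```text
21.2167 [0.5845 0.0794] 0.1296 [-0.1 -0.2  0.2] [(0.85, array([242., 161.]))]
22.2 [0.5856 0.0797] 0.0429 [-0.7 -0.1  0.7] [(0.73, array([239., 163.]))]
22.6167 [0.575  0.0802] 0.0422 [ 0.4 -0.1 -0.5] [(0.78, array([242., 163.]))]
23.0333 [0.565  0.0812] 0.042 [ 0.1 -1.2  0.1] [(0.58, array([240., 164.]))]
23.4333 [0.5566 0.0806] 0.0421 [ 0.4 -0.5  0.2] [(0.59, array([240., 163.]))]
23.7833 [0.5506 0.0806] 0.0422 [0.9 0.9 1.1] [(0.59, array([243., 164.]))]
24.1333 [0.5445 0.0811] 0.0422 [ 0.4 -1.6  1.9] [(0.86, array([245., 161.]))]
24.4833 [0.5383 0.0821] 0.0421 [ 1.2 -0.4  3.5] [(0.91, array([252., 161.]))]
24.8333 [0.5324 0.0837] 0.0421 [0.7 0.5 2.9] [(0.82, array([254., 161.]))]
```

View pics/mont.png

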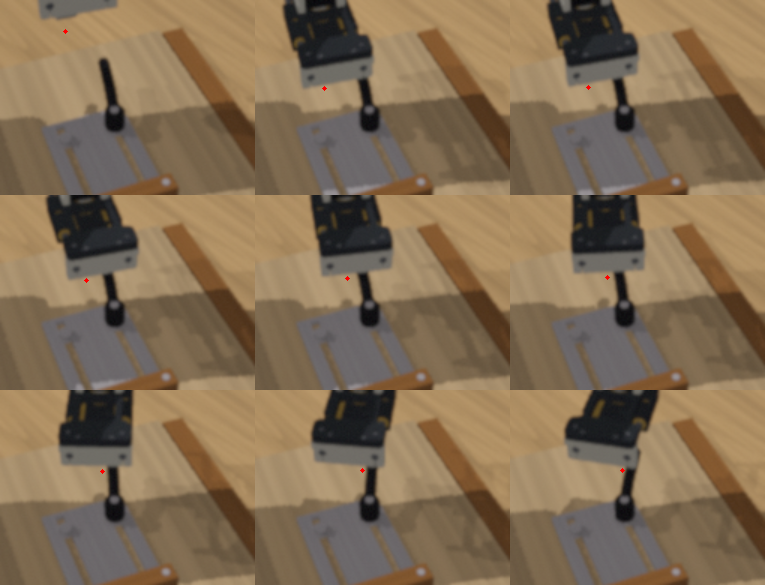

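Now the lever moves, but only from about 0.4 commanded, and there's a +z force of 3 N. It looks as if the fingertip catches just the top of the bar and rides over it. I'll back off, go about 9 mm lower and push again.

```bash
python3 - <<'E'
from h import *
c=cal("scene")
def rep(tag):
    m.camera("scene"); s=m.get_state(); r=m.tip_of("lever_end","scene"); t=None
    if r:
        w=uv(ray(np.array(r[0]["position"])*S,.058,c)[0]); e=w-HUB; t=(round(r[0]["conf"],2),np.arctan2(-e[0],-e[1]).round(2),np.hypot(*e).round(3))
    print(tag,round(s["clock"],2),s["tool_pos"][2].round(4),s["force"].round(1),"lever",t); return s["force"]
rep("now")
p,a=lev(.5,d=.035,z=.042,flip=1); m.line_to(p,.1,a)
p,a=lev(.5,d=.035,z=.033,flip=1); m.line_to(p,.06); rep("down")
for th in (.5,.65,.8,.95,1.1):
    p,a=lev(th,d=.015,z=.033,flip=1); m.line_to(p,.06,a); f=rep(round(th,2))
    if np.linalg.norm(f)>20: break
im=m.camera("scene"); save("s6",cv2.resize(im[110:290,160:340],None,fx=3,fy=3,interpolation=cv2.INTER_CUBIC))
E
```

```text
now 24.93 0.042 [-0.3  0.5  3.1] lever (0.89, np.float64(0.55), np.float64(0.073))
down 25.73 0.0327 [-0.   0.5 -0.2] lever (0.74, np.float64(0.62), np.float64(0.082))
0.5 26.31 0.0331 [ 0.4  0.6 -0.6] lever (0.8, np.float64(0.61), np.float64(0.077))
0.65 26.71 0.033 [ 0.2  0.3 -0.4] lever (0.82, np.float64(0.8), np.float64(0.076))
0.8 27.11 0.033 [-0.3  0.2 -0.7] lever (0.98, np.float64(0.88), np.float64(0.081))
0.95 27.51 0.033 [-0.6  0.3 -1.3] lever (0.94, np.float64(1.09), np.float64(0.072))
1.1 27.91 0.033 [ 0.2 -0.6 -0.2] lever (0.79, np.float64(1.1), np.float64(0.082))
```

View pics/s6.png

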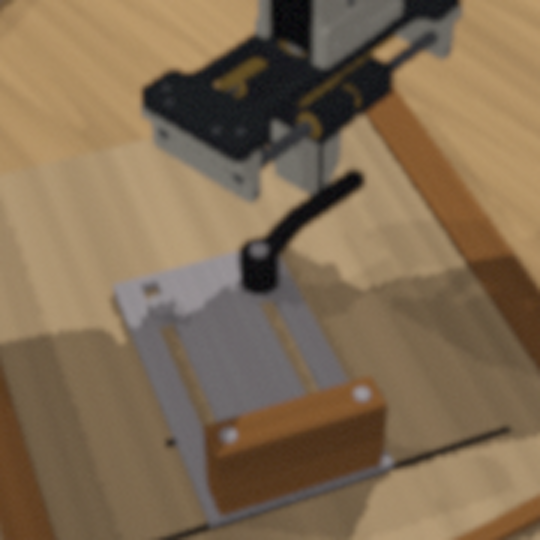

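It works now: the lever is at about 1.1 with its tip at crop (358,178), and the block is still at the line. I'll carry on to the end stop and watch the force.

```bash
python3 - <<'E'
from h import *
c=cal("scene")
f0=m.get_state()["force"]
for th in [1.2,1.3,1.38,*np.arange(1.42,1.72,.03)]:
    p,a=lev(th,d=.015,z=.033,flip=1); m.line_to(p,.05,a); s=m.get_state(); f=s["force"]-f0
    D=-V*np.cos(th)-U*np.sin(th); T=V*np.sin(th)-U*np.cos(th); ft=f[:2]@T
    print(round(th,2),round(s["clock"],2),f.round(1),"push",round(-ft,1),uv(s["tool_pos"]))
    if -ft>15: break
m.camera("scene"); r=m.tip_of("lever_end","scene")[0]; e=uv(ray(np.array(r["position"])*S,.058,c)[0])-HUB; print(np.arctan2(-e[0],-e[1]),np.hypot(*e))
E
```

```text
1.2 28.27 [-0.6 -0.9 -0.5] push 0.9 [0.5024 0.1059]
1.3 28.54 [-0.5 -1.3  0.2] push 1.3 [0.4991 0.111 ]
1.38 28.79 [-0.9 -1.3 -0.9] push 1.4 [0.4969 0.1152]
1.42 29.04 [-0.6 -1.5 -0.1] push 1.6 [0.496  0.1172]
1.45 29.29 [-0.4 -2.4 -0.3] push 2.4 [0.4953 0.1188]
1.48 29.54 [-1.3 -6.1  0.8] push 6.2 [0.4949 0.1191]
1.51 29.79 [-1.4 -8.6  3.3] push 8.7 [0.4945 0.1192]
1.54 30.04 [ -3.2 -11.7   4.6] push 12.1 [0.4941 0.1193]
1.57 30.29 [ -3.8 -15.4   6.7] push 15.9 [0.4938 0.1194]
1.5365541169291275 0.07594451922291696
```

The force ramps from 2.4 to 16 N with no further motion, so the end stop is reached. I'll back off, lift and check from above.

```bash
python3 - <<'E'
from h import *
p,a=lev(1.5,d=.035,z=.033,flip=1); m.line_to(p,.08,a); m.line_to([p[0],p[1],.15],.2)
m.movep(P(.575,.21,.25),Q)
im,c=find("wrist"); np.save("w7.npy",im); save("w7",im[40:280,120:420].repeat(2,0).repeat(2,1))
for n in Z:
    for r in m.tip_of(n,"wrist")[:1]:
        w=uv(ray(np.array(r["position"])*S,Z[n],c)[0]); e=w-HUB; print(n,w,np.arctan2(-e[0],-e[1]),np.hypot(*e))
s=m.get_state(); print(s["clock"],s["force"].round(1))
g=cv2.cvtColor(im,cv2.COLOR_RGB2GRAY).astype(float)
def pk(r,x0,w=9):
    xs=np.arange(int(x0)-w,int(x0)+w); v=g[r,xs]; k=np.clip(np.median(v)-15-v,0,None); return k@xs/max(k.sum(),1)
# predicted line / face pixels for search
for u in (.685,.67,.655,.50,.485,.475):
    q=proj([P(u,.2850,.018)],c)[0]; x=pk(int(round(q[1])),q[0]); print("line",u,q.round(1),ray([[x,round(q[1])]],.018,c)[0][:2]@V)
for u in (.55,.565,.58,.595,.61):
    q=proj([P(u,.2850,.074)],c)[0]; r=int(round(q[1])); a=int(q[0])-7; d=np.diff(g[r,a:a+15]); i=np.argmin(d); print("face",u,q.round(1),a+i+.5,ray([[a+i+.5,r]],.074,c)[0][:2]@V)
E
```

```text
wrist stop_block 0.77 [206.1 152.8] [0.6394 0.0984 0.049 ]
wrist lever_end 0.68 [316.7 231.3] [ 0.4991 -0.0099  0.058 ]
stop_block [0.5856 0.2751] -2.8890834848280997 0.13849176870846874
lever_end [0.4816 0.1316] 1.436168934109544 0.07003370617067192
33.225 [ 0.4  0.8 -0.4]
line 0.685 [198.7  70.8] 0.2843879847189806
line 0.67 [199.2  83.1] 0.2843580585334702
line 0.655 [199.8  95.2] 0.28650242509687984
line 0.5 [205.7 207.6] 0.2885729836390669
line 0.485 [206.3 217.2] 0.28890048082742664
line 0.475 [206.7 223.5] 0.28502899126463027
face 0.55 [196.1 185.7] 195.5 0.28574893043682664
face 0.565 [195.3 173.8] 194.5 0.28601847608137887
face 0.58 [194.6 161.5] 194.5 0.2850341773737631
face 0.595 [193.8 148.9] 193.5 0.28534344041682236
face 0.61 [193.  136.1] 192.5 0.28559435448086057
```

View pics/w7.png

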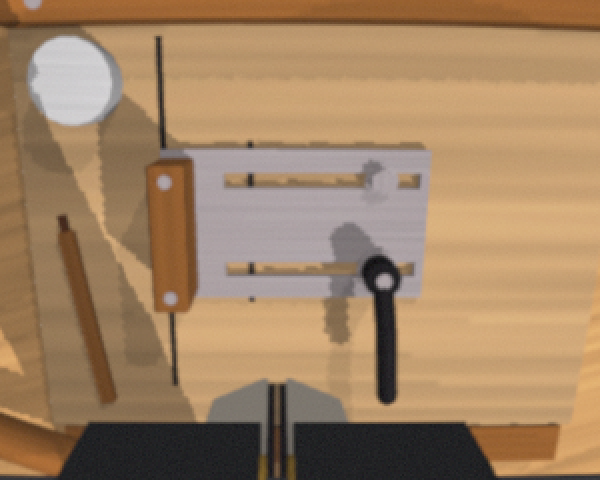

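The lever points along -x at its stop, and the block face (about 0.2855) matches the line (about 0.285) to within 1 mm. The robot is clear of everything, so I'm handing in.

```bash
python3 - <<'E'
from h import *
m.close_job(); print("done")
E
```

```text
the job is handed in; nothing more can be done
done
```

The length stop is set at the long line and the clamp lever is tight against its end stop. I handed the job in just after 33 s, with the arm clear of everything.

- **Block:** I gripped the block across its 22 mm side, slid it 85.5 mm along the slots and let go. The last wrist picture puts its outer face at 0.2855 along the jig's y. The clean readings put the line at 0.2844–0.2853, so the two agree to about 1 mm.
- **Lever:** I swung it clockwise with closed fingers until the push rose from 2.4 N to 16 N with almost no further movement. It was seen at about 1.44 to 1.54 rad against its 1.5 rad stop.
- **What went wrong:** My first push did not turn the lever. The fingertips seem to have ridden over the bar, which appeared to sit lower relative to them than I expected. Going about 9 mm lower fixed it.
- **Checks that disagreed:** Three line readings in the final picture (0.2865–0.2889) disagreed with the others. I discounted them as likely shadow or plate edge, because all 20 readings in the earlier wrist picture were 0.2851–0.2855. Also in the final picture, the network did not report the line.

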